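# Close the spring-lidded supply case under the shelf on the glass screen

## Robot

A 6-joint arm with a two-finger parallel gripper is mounted at the origin on a cart in front of the work surface, level with it; the furniture and walls round the work are solid. World frame = base frame: x ahead of the robot, y to its left, z up, the work surface at z = 0. Lengths are in m, angles in rad, forces in N, time in s.
With the tool pointing down it reaches from about 0.275 to 0.975 m from the base axis. Payload 8.4 kg.
Tool frame: the origin (TCP) lies midway between the tips of the shut fingers; the grasp point (between the pads) lies manip.pinch_z behind it (manip.pinch_z is the distance from the TCP to the grasp point, in m); z points along the fingers, y is the line along which they close (so a half turn about z gives the same grasp; the last joint's range is limited). The gripper opens to 92 mm and grips with 3 to 60 N. Pads are 20 mm wide; open, the fingers measure 128 mm over their backs; the gripper's body (75 mm by 189 mm) begins 69 mm behind the grasp point.
Start: joints at [1.131, 0.353, 1.633, -0, 1.155, -0.002], TCP at [0.265, 0.566, 0.215] pointing down, gripper open.
Joint ranges: [-2.63, 2.63], [-0.92, 2.1], [0.06, 2.66], [-1.3, 4.44], [0, 2.69], [-3.02, 3.02]. Speed limits (rad/s): [2.22, 2.22, 2.79, 3.14, 3.14, 3.14].

## Interface

Orientations are given as a rotation vector (axis times angle).
In Python, from rig import read_state, imaging, ticket, manip gives the robot as it stands. The module is installed in compiled form; this text tells all that it offers.
- The arm moves only by the shell command python3 -m pendant 'ROWS'. ROWS is JSON, a list of rows, each a list of 7 numbers: the shift along the world's x, y, z in mm, then the turn, a rotation vector about the world's x, y, z in rad, then the finger opening in mm, from 0 to 91.9. In form: [[x, y, z, ax, ay, az, jaw], ...]. A call has 1 to 20 rows; each row shifts and turns the commanded pose from where the row before left it; what a row does not reach is not made up. A row lasts 1/10 s, in which the tool goes at most 50 mm and 8.59 degrees, less where a joint would pass 70% of its speed; a pose out of reach is approached as far as the arm can. A call is refused whole if a number of a shift passes 50 or a number of a turn 0.15, either way. A call with a gripper value outside its range is refused whole. The fingers move at their own pace and stop on an object; the grip force is fixed at half the most. Time passes only in rows, so rows that do not move let the fingers close. It gives the time, the measured TCP pose, the force, the opening and the grip force at its end, in the units of the state.
- read_state(): the state, without advancing time (a new reading comes with each control period).
- imaging.read_camera(name): name is "scene" or "top" or "wrist"; returns the picture (480x640x3 uint8, blue, green, red); there is no depth.
- imaging.calibration(name): a dict with "intrinsics" (3x3 intrinsics, pixels), "world_from_camera" (4x4, takes a point from camera to world coordinates). Camera axes: x right, y down, z forward; pixel columns grow to the right and rows downward; lengths in m; the calibration is good to about 2 mm. A picture is of the moment at which its call begins: read the wrist's pose just before it. calibration takes no time and is no camera call; for the wrist camera it gives the pose at the moment of the call.
- ticket.finish_job(): hands the job in; it is judged then, once.
Trained networks look in the newest picture that a camera, given by its name, has taken for a name from the list of things; names that differ only in an ending like _2 or _b are one class to them, and where a whole thing is asked for, a point or a joint stands for the part that bears it (a point fixed in the world has none). Each returns a list of dicts, best first, with "conf" (0 to 1); they miss things now and then, are a little off and sometimes report something else, mostly with a low value. They report only what shows in the picture. A call takes as long as a camera call.
- imaging.spot_in(target, camera): "extent" ([centre column, centre row, width, height] in pixels, round what is visible of it).
- imaging.cut_out(target, camera): "region" (480x640 bool, what is visible of it) and "extent" ([centre column, centre row, width, height] in pixels, round what is visible of it).
- imaging.landmark_of(target, camera): "at" ([row, column] in pixels: a listed point, or the origin of a listed thing).
The state is a dict: "time": time; "joint_pos": joint angles; "joint_vel": joint speeds; "joint_torque": joint torques, N m; "eef_pos": TCP position; "eef_rot": TCP orientation; "wrist_force": force on the tool from outside, world axes, zero at the start; "torque": the same for the moment, N m; "width": opening from 0.0 (shut) to 1.0 (fully open); "finger_force": force on a finger pad.
Only numpy, scipy, OpenCV 4.12 (cv2) and the standard library are available. Lean on these libraries where they do the work, as an engineer would, in place of code of your own. Each camera call takes 0.05 s, during which the arm holds its last target. There are 200 camera calls.

## Task

Close the grey case of coin rolls that stands half under the shelf on the glass screen: first fold its two end flaps flat down, in either order, and only then bring over the springy lid that leans back beneath the shelf and press its front edge down until it snaps and stays fully shut. Press gently, do not crush the case, and leave the hand stamp and the tape dispenser beside it where they are.

Things in the scene. Friction and masses are not known exactly. Their poses are not given: they have to be found in the camera images.
- case: open grey plastic case fixed to the counter, 100 (x) x 190 (y) x 80 mm high, walls 4 mm, packed with paper coin rolls that end 22 mm below the rim. Origin: centre of its underside; its -x side is the front, toward the robot; z up. Two end flaps hinge on its +y and -y rims, the lid on its +x (far) rim
- flap_left (a joint): angle of the end flap hinged on the case's +y rim: 0 = folded flat inward, 1.57 = upright, more = leaning outward. Plate 82 (along x) x 62 x 3 mm; hinge line along the case's x at case y = +93, z = 76.5 mm. Stiff crease: it stays where it is left
- flap_right (a joint): the same for the end flap on the -y rim (hinge line at case y = -93, z = 76.5 mm)
- lid (a joint): angle of the lid: 0 shut, 1.57 upright, more = leaning away under the shelf. Plate 110 (hinge to front edge) x 186 x 4 mm; a 28 mm lip at its free edge points down over the front wall when shut. It springs open again (about 1 N at the edge) unless snapped in: a sprung catch in the middle of the front wall resists from 17 mm before shut, takes 10 to 15 N at the free edge to pass, then holds it
- lid_edge (a point): middle of the lid's free edge at its outer face, 110 mm from the hinge (moves with the lid)
- lid_hinge (a point): middle of the lid's hinge line, at case x = +50, z = 81 mm; the line runs along the case's y
- flap_left_edge (a point): middle of the free edge of the +y end flap, 62 mm from its hinge
- flap_right_edge (a point): middle of the free edge of the -y end flap, 62 mm from its hinge
- shelf: fixed grey shelf board, 114 (x) x 600 (y) mm, underside 370, top 386 mm above the counter; its front edge hangs over the lid. It is carried by a clear glass screen: upright pane along y from the counter to above the shelf, near face 117 mm behind the shelf's front edge. Origin: on the counter below the middle of the front edge; x points to the glass
- wood_stamp: hand stamp with wooden handle, 30 mm wide, 75 mm high, standing left of the case; origin centre of underside
- tape: tape dispenser, 42 x 126 x 92 mm, right of the case; origin centre of underside

How it is judged:
By the outcome, as a careful person would: the job done as asked, in the order asked, and still so for the second after the job is handed in, with the robot touching nothing.
It also fails if it takes over 51 s, if anything falls off the work surface, if the arm or the gripper's body presses on something with over 40 N, if the wrist force passes 120 N, or if a joint passes its speed limit or range.

## Working session

There is one attempt and no reset: what is moved stays moved. The work goes in short steps, Python scripts to look and compute and a shell command to move; the robot and the scene stay as the last step left them, time stands still between calls to the robot, and variables do not carry over. Pictures are saved under pics/ and viewed, at most 10 in all, crops included, and the job is handed in when it is done.

```bash
mkdir -p pics
cat > h.py <<'E'
import numpy as np, cv2
from rig import read_state, imaging, ticket, manip
def ray(cam,rc):
    c=imaging.calibration(cam);K=np.array(c["intrinsics"]);T=np.array(c["world_from_camera"])
    d=T[:3,:3]@np.linalg.inv(K)@np.array([rc[1],rc[0],1.]);return T[:3,3],d/np.linalg.norm(d)
def atz(cam,rc,z):
    o,d=ray(cam,rc);return o+d*(z-o[2])/d[2]
def tri(l):
    A=0;b=0
    for o,d in l:
        P=np.eye(3)-np.outer(d,d);A=A+P;b=b+P@o
    p=np.linalg.solve(A,b);return p,[np.linalg.norm((np.eye(3)-np.outer(d,d))@(p-o)) for o,d in l]
E
python3 - <<'E'
from h import *
np.set_printoptions(precision=3,suppress=True)
for c in("scene","top","wrist"):
    cv2.imwrite(f"pics/{c}0.png",imaging.read_camera(c)); print(c,np.array(imaging.calibration(c)["world_from_camera"]))
for t in("case","lid_edge","lid_hinge","flap_left_edge","flap_right_edge","shelf","wood_stamp","tape"):
    L=[]
    for c in("scene","top"):
        r=imaging.landmark_of(t,c)
        if r: L.append(ray(c,r[0]["at"]));print(t,c,np.array(r[0]["at"]),round(r[0]["conf"],2), atz(c,r[0]["at"],0.0))
    if len(L)==2: print("   tri",*tri(L))
s=read_state();print(s["time"],s["eef_pos"],s["eef_rot"],s["wrist_force"],manip.pinch_z)
E
```

```text
scene [[ 0.649 -0.369  0.665 -0.342]
 [-0.761 -0.289  0.581 -0.843]
 [-0.022 -0.883 -0.468  0.668]
 [ 0.     0.     0.     1.   ]]
top [[-0.028 -0.984  0.178  0.213]
 [-0.999  0.024 -0.02  -0.11 ]
 [ 0.016 -0.179 -0.984  1.468]
 [ 0.     0.     0.     1.   ]]
wrist [[ 0.425  0.869  0.254  0.192]
 [ 0.905 -0.408 -0.12   0.599]
 [-0.     0.281 -0.96   0.384]
 [ 0.     0.     0.     1.   ]]
case scene [288.7 376.1] 0.8 [ 0.489 -0.257  0.   ]
case top [233.6 355.7] 0.69 [ 0.495 -0.254  0.   ]
   tri [ 0.495 -0.254 -0.005] [np.float64(0.0007076651387305671), np.float64(0.0007076651387305942)]
lid_edge scene [197.  406.4] 0.91 [ 0.926 -0.047  0.   ]
lid_edge top [178.9 365. ] 0.82 [ 0.631 -0.282  0.   ]
   tri [ 0.58  -0.262  0.181] [np.float64(0.0014944980206323538), np.float64(0.001494498020632382)]
lid_hinge scene [247.6 391.1] 0.69 [ 0.656 -0.181  0.   ]
lid_hinge top [208.9 363.3] 0.84 [ 0.556 -0.275  0.   ]
   tri [ 0.535 -0.264  0.082] [np.float64(0.00234172679269802), np.float64(0.002341726792697932)]
flap_left_edge scene [216.4 338. ] 0.61 [0.709 0.027 0.   ]
flap_left_edge top [2
[... 163 characters left out ...]
254.7 430.1] 0.85 [ 0.684 -0.271  0.   ]
flap_right_edge top [224.9 421.4] 0.92 [ 0.512 -0.414  0.   ]
   tri [ 0.484 -0.385  0.131] [np.float64(0.0022933331742219674), np.float64(0.0022933331742220984)]
wood_stamp scene [264.6 294.6] 0.59 [ 0.454 -0.053  0.   ]
wood_stamp top [249.5 267.3] 0.54 [ 0.461 -0.04   0.   ]
   tri [ 0.464 -0.041 -0.01 ] [np.float64(0.0016992571816006037), np.float64(0.0016992571816006456)]
tape scene [335.2 481.6] 0.61 [ 0.484 -0.503  0.   ]
tape top [238.7 458.9] 0.87 [ 0.476 -0.503  0.   ]
   tri [ 0.477 -0.504  0.004] [np.float64(0.0021150917177211286), np.float64(0.0021150917177211364)]
0.95 [0.265 0.566 0.215] [0.682 3.067 0.   ] [ 0.578 -0.635  0.023] 0.0187
```

View pics/scene0.png

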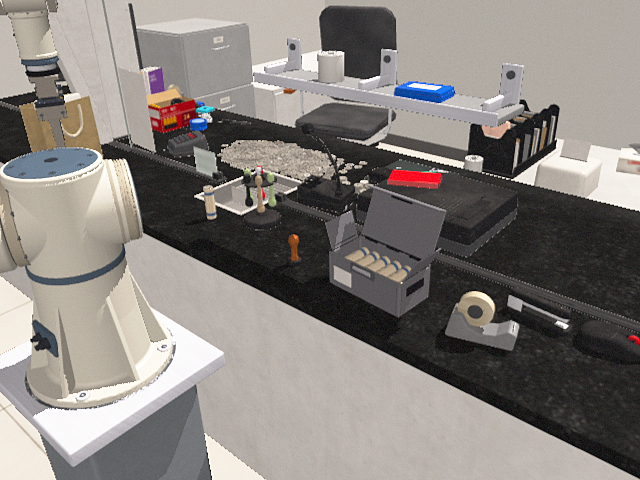

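View pics/top0.png

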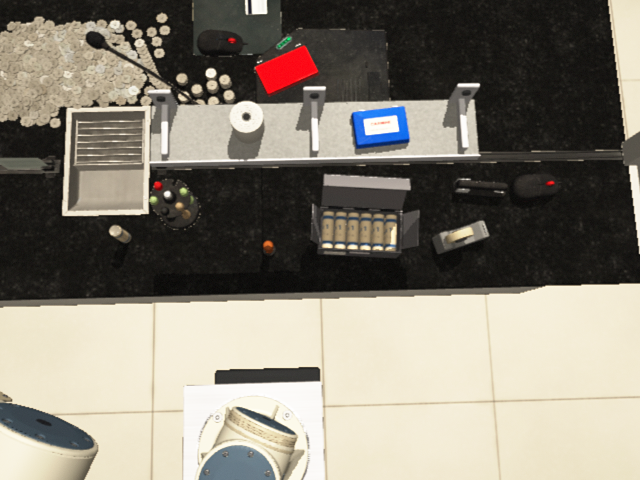

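The pictures show the grey case at about (378,275) in scene and (362,232) in top. Its lid leans back, both flaps lean outward, the stamp is to its left and the tape dispenser to its right. The network points agree with this. Next I fit the case pose and the shelf front.

```bash
cat > fit.py <<'E'
from h import *
from scipy.optimize import least_squares
np.set_printoptions(precision=3,suppress=True)
def proj(c,p):
    C=imaging.calibration(c);T=np.linalg.inv(C["world_from_camera"]);q=np.array(C["intrinsics"])@(T[:3,:3]@p+T[:3,3]);return (q[:2]/q[2])[::-1]
def model(v):
    x,y,w,l,a,b=v;c,s=np.cos,np.sin
    P=dict(case=(0,0,0),lid_hinge=(.05,0,.081),lid_edge=(.05-.11*c(l),0,.081+.11*s(l)),
     flap_left_edge=(0,.093-.062*c(a),.0765+.062*s(a)),flap_right_edge=(0,-.093+.062*c(b),.0765+.062*s(b)))
    R=np.array([[c(w),-s(w),0],[s(w),c(w),0],[0,0,1]]);return {k:R@np.array(p)+[x,y,0] for k,p in P.items()}
def fit(cams=("scene","top"),pics=True):
    O=[]
    for cm in cams:
        if pics: imaging.read_camera(cm)
        for t in("case","lid_edge","lid_hinge","flap_left_edge","flap_right_edge"):
            r=imaging.landmark_of(t,cm)
            if r and r[0]["conf"]>.3:O.append((cm,t,np.array(r[0]["at"])))
    f=lambda v:np.concatenate([proj(cm,model(v)[t])-o for cm,t,o in O])
    r=least_squares(f,[.49,-.257,-.05,2,1.8,2],loss="soft_l1");print(r.x);print(r.fun.reshape(-1,2).tolist() if 0 else [(o[0][0],o[1],e.round(1)) for o,e in zip(O,r.fun.reshape(-1,2))])
    return r.x
E
python3 - <<'E'
from fit import *
v=fit();print(model(v))
for rc in((163,155),(164,315),(161,479)):print(atz("top",rc,.37))
for rc in((151,155),(154,479)):print(atz("top",rc,.386))
for t in("tape","wood_stamp","shelf"):
    r=imaging.cut_out(t,"top")
    if r:
        m=r[0]["region"].astype(np.uint8);b=cv2.boxPoints(cv2.minAreaRect(cv2.findNonZero(m)));print(t,r[0]["conf"],b,[atz("top",(q[1],q[0]),{"tape":.08,"shelf":.386}.get(t,.07)) for q in b])
E
```

```text
[ 0.486 -0.257 -0.082  2.071  1.803  1.312]
[('s', 'case', array([ 43. , -16.1])), ('s', 'lid_edge', array([-1.6,  0.3])), ('s', 'lid_hinge', array([-0.5, -2. ])), ('s', 'flap_left_edge', array([-1.7,  0.3])), ('s', 'flap_right_edge', array([32. , 70.5])), ('t', 'case', array([-14.6,  91.2])), ('t', 'lid_edge', array([-0. ,  3.2])), ('t', 'lid_hinge', array([-1.4, -1. ])), ('t', 'flap_left_edge', array([ 1.7, -0.1])), ('t', 'flap_right_edge', array([  0.7, -20.7]))]
{'case': array([ 0.486, -0.257,  0.   ]), 'lid_hinge': array([ 0.536, -0.261,  0.081]), 'lid_edge': array([ 0.589, -0.265,  0.178]), 'flap_left_edge': array([ 0.495, -0.15 ,  0.137]), 'flap_right_edge': array([ 0.48 , -0.334,  0.136])}
[0.565 0.146 0.37 ]
[ 0.556 -0.148  0.37 ]
[ 0.555 -0.452  0.37 ]
[0.582 0.142 0.386]
[ 0.563 -0.448  0.386]
tape 0.81 [[430.7 237.1]
 [482.9 219.7]
 [488.8 237.4]
 [436.6 254.8]] [array([ 0.467, -0.417,  0.08 ]), array([ 0.505, -0.54 ,  0.08 ]), array([ 0.463, -0.55 ,  0.08 ]), array([ 0.426, -0.428,  0.08 ])]
wood_stamp 0.42 [[263. 241.]
 [274. 241.]
 [274. 256.]
 [263. 256.]] [array([ 0.469, -0.034,  0.07 ]), array([ 0.469, -0.059,  0.07 ]), array([ 0.434, -0.058,  0.07 ]), array([ 0.435, -0.033,  0.07 ])]
shelf 0.91 [[147.579  90.047]
 [476.954  83.631]
 [478.447 160.303]
 [149.072 166.719]] [array([0.7  , 0.158, 0.386]), array([ 0.7  , -0.454,  0.386]), array([ 0.551, -0.446,  0.386]), array([0.553, 0.153, 0.386])]
```

```bash
python3 -m pendant '[[16,-45,20,0,0,0.04,0],[16,-45,20,0,0,0.04,0],[16,-45,0,0,0,0.04,0],[16,-45,0,0,0,0.04,0],[16,-45,0,0,0,0.04,0],[15,-45,0,0,0,0.04,0],[14,-45,0,0,0,0.04,0],[14,-45,0,0,0,0.04,0],[14,-45,0,0,0,0.04,0],[14,-45,0,0,0,0,0],[14,-45,0,0,0,0,0],[14,-45,0,0,0,0,0],[14,-45,0,0,0,0,0],[14,-45,0,0,0,0,0],[14,-41,0,0,0,0,0],[0,0,0,0,0,0,0],[0,0,0,0,0,0,0]]'
```

```text
time: 3.4
eef_pos: [0.4847, -0.1025, 0.253]
eef_rot: [-0.126, -3.138, -0.001]
wrist_force: [-0.6, 0.3, 1.1]
width: 0.003
finger_force: 0.0
```

```bash
python3 -m pendant '[[0,0,-40,0,0,0,0],[0,0,-40,0,0,0,0],[0,0,-40,0,0,0,0],[0,0,-26,0,0,0,0],[-1,-10,2,0,0,0,0],[-1,-10,2,0,0,0,0],[-1,-10,3,0,0,0,0],[-1,-10,3,0,0,0,0],[-1,-10,3,0,0,0,0],[0,-5,2,0,0,0,0],[0,0,0,0,0,0,0]]'
python3 - <<'E'
from h import *
cv2.imwrite("pics/w1.png",imaging.read_camera("wrist"))
E
```

```text
time: 4.5
eef_pos: [0.4802, -0.1579, 0.123]
eef_rot: [0.124, 3.138, -0.001]
wrist_force: [0.3, 0.4, 0.4]
width: 0.006
finger_force: 0.0
```

View pics/w1.png

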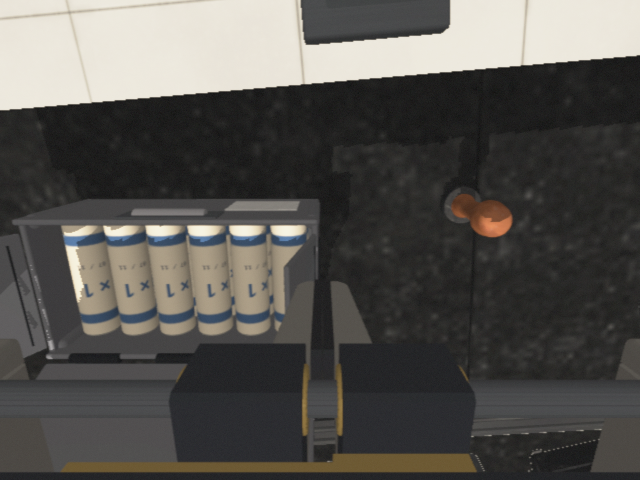

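```bash
python3 -m pendant '[[0,-5,-2,0,0,0,0],[-1,-5,-2,0,0,0,0],[0,-5,-3,0,0,0,0],[-1,-5,-3,0,0,0,0],[0,-5,-5,0,0,0,0],[-1,-5,-5,0,0,0,0],[0,-4,-5,0,0,0,0],[-1,-4,-5,0,0,0,0],[0,-2,-5,0,0,0,0],[0,0,-4,0,0,0,0],[0,0,-3,0,0,0,0],[0,0,0,0,0,0,0]]'
```

```text
time: 5.75
eef_pos: [0.4756, -0.1967, 0.0798]
eef_rot: [-0.122, -3.139, -0.0]
wrist_force: [0.3, 0.6, -1.4]
width: 0.003
finger_force: 0.0
```

```bash
python3 -m pendant '[[0,0,-1,0,0,0,0],[0,0,-1,0,0,0,0],[0,0,0,0,0,0,0]]'; python3 -m pendant '[[0,0,-1,0,0,0,0],[0,0,0,0,0,0,0]]'
```

```text
time: 6.05
eef_pos: [0.4759, -0.1968, 0.0784]
eef_rot: [0.122, 3.139, -0.0]
wrist_force: [-0.9, 0.7, 1.7]
width: 0.002
finger_force: 0.6
time: 6.25
eef_pos: [0.476, -0.1968, 0.0781]
eef_rot: [0.122, 3.139, -0.0]
wrist_force: [-4.1, 1.2, 11.8]
width: 0.006
finger_force: 5.9
```

```bash
python3 -m pendant '[[0,0,40,0,0,0,0],[0,0,45,0,0,0,0],[-3,-43,0,0,0,0,0],[-3,-43,0,0,0,0,0],[-3,-43,0,0,0,0,0],[-3,-43,0,0,0,0,0],[-2,-41,0,0,0,0,0],[0,0,0,0,0,0,0]]'
python3 - <<'E'
from h import *
cv2.imwrite("pics/w2.png",imaging.read_camera("wrist"))
E
```

```text
time: 7.05
eef_pos: [0.4616, -0.4144, 0.1622]
eef_rot: [0.127, 3.138, -0.004]
wrist_force: [-0.2, -0.7, 0.1]
width: 0.005
finger_force: 0.0
```

View pics/w2.png

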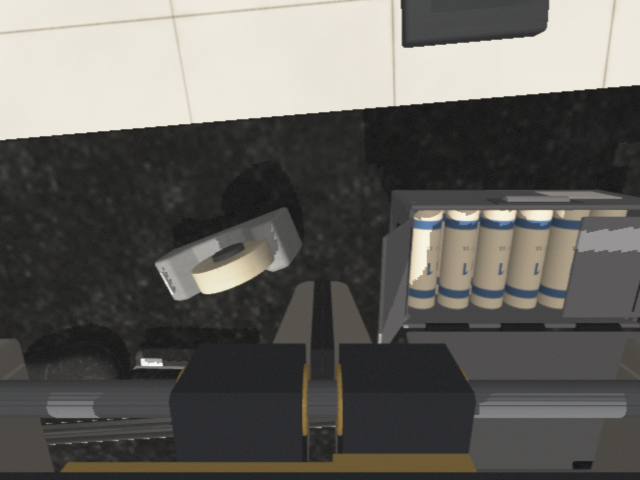

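The left flap is flat (cols 575–640). The right flap (col ~390) stands between the fingers (col 320) and the case, and the tape is clear to the left.

```bash
python3 -m pendant '[[0,2,-30,0,0,0,0],[0,2,-25,0,0,0,0],[1,10,2,0,0,0,0],[1,10,2,0,0,0,0],[1,10,3,0,0,0,0],[1,10,3,0,0,0,0],[1,10,3,0,0,0,0],[0,5,3,0,0,0,0],[0,5,-2,0,0,0,0],[1,5,-2,0,0,0,0],[0,5,-3,0,0,0,0],[1,5,-3,0,0,0,0],[0,5,-5,0,0,0,0],[1,5,-5,0,0,0,0],[0,4,-5,0,0,0,0],[1,4,-5,0,0,0,0],[0,2,-5,0,0,0,0],[0,0,-4,0,0,0,0],[0,0,-4,0,0,0,0],[0,0,0,0,0,0,0]]'
```

```text
time: 9.1
eef_pos: [0.4706, -0.3107, 0.0796]
eef_rot: [-0.122, -3.138, -0.001]
wrist_force: [-0.4, 0.3, -0.3]
width: 0.002
finger_force: 0.0
```

```bash
python3 -m pendant '[[0,0,-1,0,0,0,0],[0,0,0,0,0,0,0]]'
```

```text
time: 9.3
eef_pos: [0.4709, -0.311, 0.0792]
eef_rot: [0.122, 3.139, -0.0]
wrist_force: [-1.3, -0.1, 0.2]
width: 0.004
finger_force: 0.0
```

```bash
python3 -m pendant '[[0,0,-1,0,0,0,0],[0,0,-1,0,0,0,0],[0,0,0,0,0,0,0]]'
```

```text
time: 9.6
eef_pos: [0.471, -0.311, 0.0782]
eef_rot: [0.122, 3.139, -0.0]
wrist_force: [-2.7, 1.2, 9.7]
width: 0.005
finger_force: 4.9
```

Both flaps are flat. Now I lift, tilt the tool forward and line it up above the lid edge.

```bash
python3 -m pendant '[[0,0,43,0,0,0,0],[0,11,43,0,0,0,0],[0,12,43,0,0,0,0],[0,12,43,0,0,0,0],[0,11,2,-0.011,-0.14,0,0],[5,0,2,-0.011,-0.14,0,0],[15,0,2,-0.011,-0.14,0,0],[27,-1,2,-0.011,-0.14,0,0],[27,-1,2,-0.011,-0.14,0,0],[0,0,0,0,0,0,0],[0,0,0,0,0,0,0]]'
python3 - <<'E'
from fit import *
a=imaging.read_camera("scene");cv2.imwrite("pics/s3.png",cv2.resize(a[100:360,240:560],(800,600)[:1]+(650,)) [:600])
fit()
E
```

```text
time: 10.7
eef_pos: [0.5378, -0.264, 0.2582]
eef_rot: [0.091, 2.48, -0.024]
wrist_force: [0.7, 0.3, 0.2]
width: 0.006
finger_force: 0.0
[ 0.49  -0.256 -0.063  2.057  0.267 -0.032]
[('s', 'case', array([0.8, 1. ])), ('s', 'lid_edge', array([-1.2,  1. ])), ('s', 'lid_hinge', array([-0.8, -1.1])), ('s', 'flap_right_edge', array([0. , 0.5])), ('t', 'case', array([2.5, 0. ])), ('t', 'lid_edge', array([0.3, 1.1])), ('t', 'lid_hinge', array([-3.7, -1.4])), ('t', 'flap_left_edge', array([ 1.2, -1.4]))]
```

View pics/s3.png

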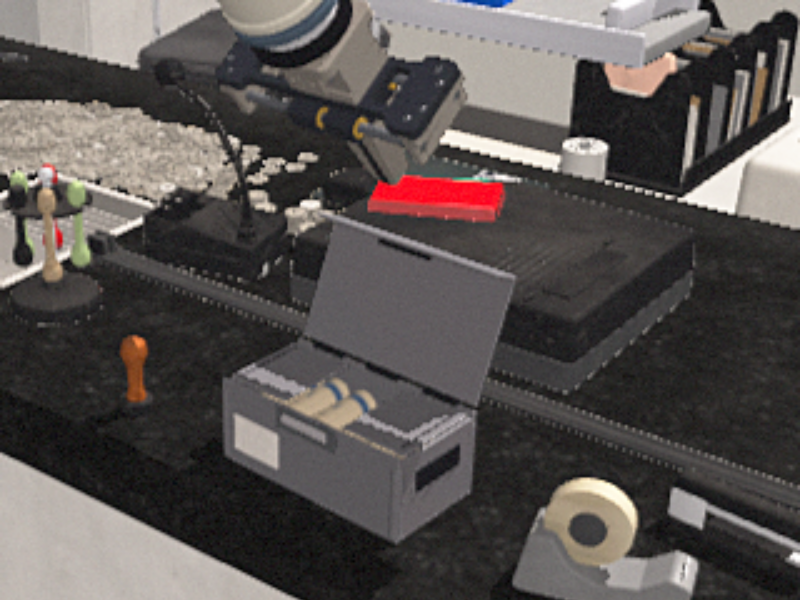

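Both flaps lie flat, the lid's top edge is free (crop (330–515, 220–270)), and the fingers hover above it. Now I go in behind the lid.

```bash
python3 -m pendant '[[15,0,0,0,0,0,0],[13,0,-15,0,0,0,0],[13,0,-16,0,0,0,0],[13,-1,-15,0,0,0,0],[0,0,0,0,0,0,0]]'; python3 -m pendant '[[13,0,-15,0,0,0,0],[13,0,-16,0,0,0,0],[12,0,-15,0,0,0,0],[0,0,0,0,0,0,0],[0,0,0,0,0,0,0]]'
```

```text
time: 11.85
eef_pos: [0.5937, -0.2643, 0.2106]
eef_rot: [0.09, 2.478, -0.023]
wrist_force: [0.8, -0.2, -0.0]
width: 0.004
finger_force: 0.0
time: 12.35
eef_pos: [0.6307, -0.2648, 0.1671]
eef_rot: [0.09, 2.476, -0.024]
wrist_force: [0.1, -0.5, -0.0]
width: 0.007
finger_force: 0.0
```

```bash
python3 -m pendant '[[-9,1,1,0,0,0,0],[-9,0,1,0,0,0,0],[-13,1,4,0,0,0,0],[-13,1,4,0,0,0,0],[-13,1,3,0,0,0,0],[-13,1,2,0,0,0,0],[-13,1,-1,0,0,0,0],[-13,1,-3,0,0,0,0],[-13,1,-5,0,0,0,0],[0,0,0,0,0,0,0],[0,0,0,0,0,0,0]]'
python3 - <<'E'
from fit import *
a=imaging.read_camera("scene");cv2.imwrite("pics/s4.png",cv2.resize(a[150:330,290:530],(800,600)))
print(imaging.landmark_of("lid_edge","scene")[:1])
E
```

```text
time: 13.45
eef_pos: [0.5245, -0.255, 0.1809]
eef_rot: [0.097, 2.493, -0.027]
wrist_force: [-0.1, 1.1, -0.7]
width: 0.005
finger_force: 0.0
[{'at': [209.4, 385.3], 'conf': 0.65}]
```

View pics/s4.png

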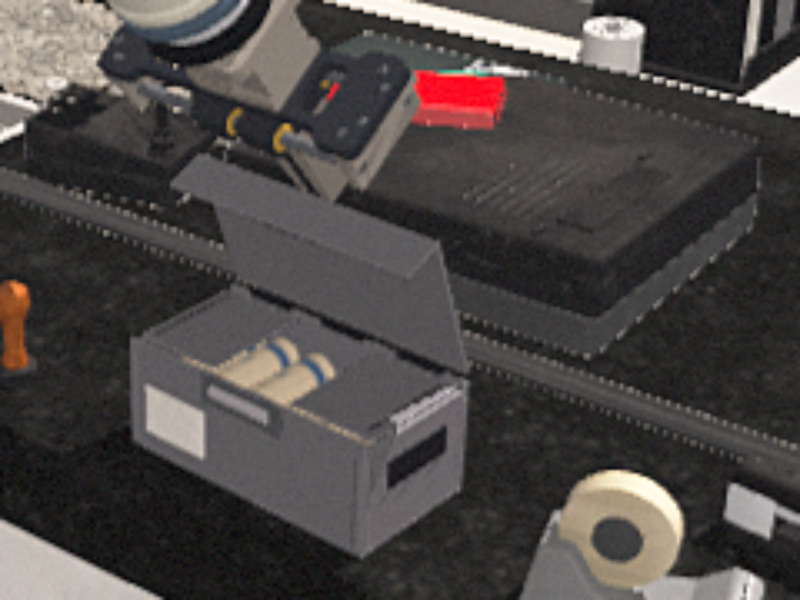

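The lid follows the finger, standing forward of upright with its lip toward the robot. I continue down to just before the catch.

```bash
python3 -m pendant '[[-12,1,-6,0,0,0,0],[-12,0,-7,0,0,0,0],[-12,1,-9,0,0,0,0],[-10,1,-9,0,0,0,0],[-9,0,-9,0,0,0,0],[-7,0,-9,0,0,0,0],[-5,0,-8,0,0,0,0],[-3,0,-7,0,0,0,0],[-2,0,-6,0,0,0,0],[0,0,0,0,0,0,0],[0,0,0,0,0,0,0]]'
python3 - <<'E'
from fit import *
a=imaging.read_camera("scene");cv2.imwrite("pics/s5.png",cv2.resize(a[150:330,290:530],(800,600)))
E
```

```text
time: 14.65
eef_pos: [0.4654, -0.242, 0.147]
eef_rot: [0.127, 2.56, -0.035]
wrist_force: [0.3, 0.5, 0.4]
width: 0.004
finger_force: 0.1
```

View pics/s5.png

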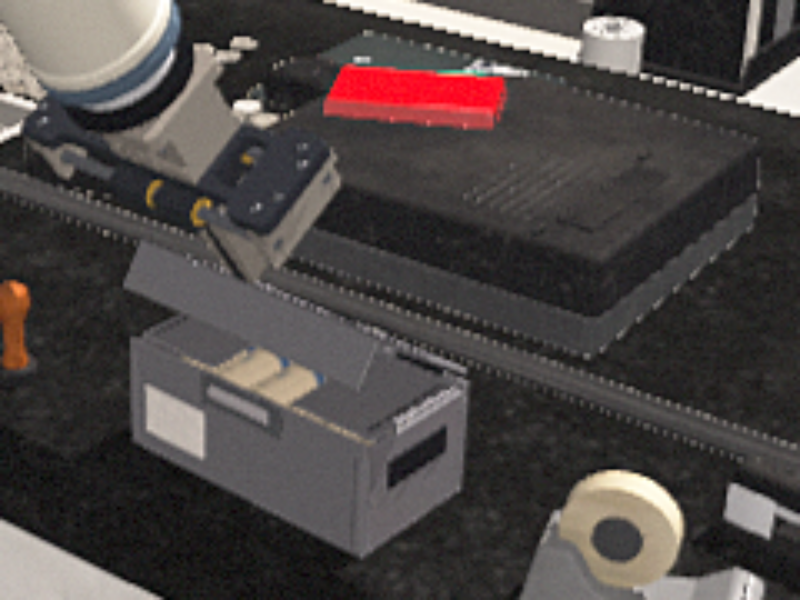

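```bash
python3 -c "
from rig import read_state
s=read_state();print([round(float(x),3) for x in s['joint_pos']],s['eef_pos'])"
```

```text
[-0.695, 0.12, 2.301, 0.966, 0.384, -3.017] [ 0.46536012 -0.24206587  0.14709292]
```

Joint 6 is at its limit because the steep tilt puts the wrist near singular. I bring the tool back toward vertical while staying in contact with the lid.

```bash
python3 -m pendant '[[0,0,-1,0.008,0.1,0,0],[0,0,-1,0.008,0.1,0,0],[0,-1,-1,0.008,0.1,0,0],[0,-1,-1,0.008,0.1,0,0],[0,0,0,0,0,0,0]]'; python3 -c "
from rig import read_state
s=read_state();print([round(float(x),3) for x in s['joint_pos']])"
```

```text
time: 15.2
eef_pos: [0.4702, -0.2403, 0.1448]
eef_rot: [0.131, 2.874, -0.006]
wrist_force: [1.6, -0.7, -0.2]
width: 0.009
finger_force: 0.5
[-0.561, 0.179, 2.086, 0.207, 0.654, -2.191]
```

```bash
python3 -m pendant '[[-4,-2,-7,0,0,0,0],[-4,-2,-7,0,0,0,0],[-4,-2,-7,0,0,0,0],[-2,-2,-7,0,0,0,0],[-2,-2,-7,0,0,0,0],[-1,0,-5,0,0,0,0],[0,0,0,0,0,0,0]]'; python3 -c "
from rig import read_state
s=read_state();print([round(float(x),3) for x in s['joint_pos']])"
```

```text
time: 15.9
eef_pos: [0.4498, -0.2492, 0.1026]
eef_rot: [0.135, 2.877, -0.002]
wrist_force: [-0.1, 0.1, 0.1]
width: 0.005
finger_force: 0.2
[-0.604, 0.235, 2.141, 0.26, 0.557, -2.287]
```

Now the catch, in small steps.

```bash
python3 -m pendant '[[0,0,-2,0,0,0,0],[0,0,-2,0,0,0,0],[0,0,-2,0,0,0,0],[0,0,0,0,0,0,0]]'; python3 -m pendant '[[0,0,-2,0,0,0,0],[0,0,-2,0,0,0,0],[0,0,0,0,0,0,0]]'; python3 -m pendant '[[0,0,-1,0,0,0,0],[0,0,-1,0,0,0,0],[0,0,0,0,0,0,0]]'
```

```text
time: 16.3
eef_pos: [0.4505, -0.2493, 0.0979]
eef_rot: [0.133, 2.875, -0.003]
wrist_force: [-4.1, 0.3, 5.9]
width: 0.005
finger_force: 2.7
time: 16.6
eef_pos: [0.4506, -0.2493, 0.0937]
eef_rot: [0.134, 2.875, -0.003]
wrist_force: [-1.7, -0.1, 1.4]
width: 0.006
finger_force: 1.1
time: 16.9
eef_pos: [0.4505, -0.2493, 0.0914]
eef_rot: [0.134, 2.876, -0.003]
wrist_force: [-0.3, -0.6, 2.4]
width: 0.002
finger_force: 0.6
```

```bash
python3 -m pendant '[[0,0,-1,0,0,0,0],[0,0,-1,0,0,0,0],[0,0,0,0,0,0,0]]'; python3 -m pendant '[[0,0,-1,0,0,0,0],[0,0,-1,0,0,0,0],[0,0,0,0,0,0,0]]'
```

```text
time: 17.2
eef_pos: [0.4505, -0.2492, 0.0894]
eef_rot: [0.134, 2.876, -0.003]
wrist_force: [0.0, 0.4, 0.9]
width: 0.007
finger_force: 0.3
time: 17.5
eef_pos: [0.4505, -0.2493, 0.0876]
eef_rot: [0.134, 2.875, -0.003]
wrist_force: [-1.1, 0.4, 3.3]
width: 0.0
finger_force: 1.5
```

```bash
python3 -m pendant '[[0,0,-1,0,0,0,0],[0,0,0,0,0,0,0]]'; python3 -m pendant '[[0,0,-1,0,0,0,0],[0,0,0,0,0,0,0]]'
```

```text
time: 17.7
eef_pos: [0.4506, -0.2493, 0.087]
eef_rot: [0.134, 2.875, -0.003]
wrist_force: [-4.3, 2.0, 11.0]
width: 0.007
finger_force: 5.9
time: 17.9
eef_pos: [0.4507, -0.2494, 0.0866]
eef_rot: [0.134, 2.875, -0.003]
wrist_force: [-7.6, 2.7, 21.5]
width: 0.001
finger_force: 10.7
```

```bash
python3 -m pendant '[[0,0,5,0,0,0,0],[0,0,25,0,0,0,0],[-10,0,45,0,0,0,0],[-10,0,45,0,0,0,0],[-20,0,40,0,0,0,0],[-20,0,20,0,0,0,0],[0,0,0,0,0,0,0],[0,0,0,0,0,0,0],[0,0,0,0,0,0,0]]'
python3 - <<'E'
from fit import *
a=imaging.read_camera("scene");cv2.imwrite("pics/s6.png",cv2.resize(a[150:360,265:545],(800,600)))
imaging.read_camera("top")
L=[]
for c in("scene","top"):
    r=imaging.landmark_of("lid_edge",c);print(r[:1])
    if r:L.append(ray(c,r[0]["at"]))
    for t in("tape","wood_stamp"):
        q=imaging.landmark_of(t,c);print(t,c,q and atz(c,q[0]["at"],0))
if len(L)==2:print(tri(L))
E
```

```text
time: 18.8
eef_pos: [0.3904, -0.2489, 0.2641]
eef_rot: [0.135, 2.877, -0.001]
wrist_force: [-0.1, 0.5, 0.0]
width: 0.003
finger_force: 0.0
[{'at': [265.6, 362.4], 'conf': 0.64}]
tape scene [ 0.481 -0.504  0.   ]
wood_stamp scene [ 0.451 -0.054  0.   ]
[{'at': [255.8, 358.4], 'conf': 0.62}]
tape top [ 0.475 -0.505  0.   ]
wood_stamp top [ 0.459 -0.044  0.   ]
(array([ 0.432, -0.255,  0.081]), [np.float64(0.0065762661410547815), np.float64(0.006576266141054763)])
```

View pics/s6.png

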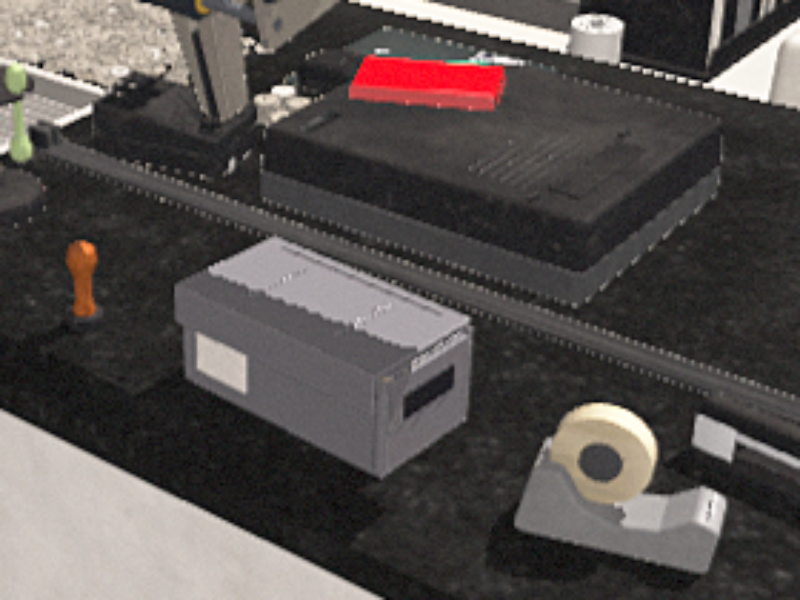

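The lid stays shut on its own at case-top height, with its lip over the front wall. The stamp (crop (83,280)) and the tape (620,490) have not moved, and the robot is clear.

```bash
python3 -c "
from rig import ticket
print(ticket.finish_job())"
```

```text
the job is handed in; nothing more can be done
None
```

The case is closed: both flaps were folded flat first, then the lid was pressed shut and stayed shut with the robot clear, the stamp and tape dispenser look unmoved, and the job was handed in at about 19 s (verdict not shown).

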